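Hitch the draw hook to the clamp sled and bring it forward

TASK

Draw the yellow hitch hook out of its blue rest, where only its jaw with the heel lug can be reached, lay it down flat on the open stone clear of the rest and let go, so that it can be taken again by its black handle. Push its mouth sideways onto the red-headed pin of the clamp sled until the sprung red latch flips shut behind the pin, then draw the sled with the hook right forward to its stop and let go, leaving the hook hitched. Do not pull or push the sled with the gripper itself, and leave the hammer, jack screw and step jaws where they are.

Things in the scene. Friction and masses are not known exactly. Their poses are not given: they have to be found in the camera images.
- hook: The loose yellow hitch hook, 165 mm long, 0.25 to 0.5 kg, lying flat; origin under the throat seat. Its x runs from handle to jaw, z up, the mouth opens to -y; all hook points share these axes. At first the handle is under the rest's roof and only jaw and heel stick out. Jaw 18 mm thick: x from -25 to 27 mm, y from -37 to 23 mm.
- hook_heel (a point): Centre of the heel lug, a yellow block on the jaw's back: 16 mm along hook x, 26 mm along hook y, 30 mm high, centre 15 mm above the underside, at y = +40 mm from the throat seat. Fingers closing along hook x have 25 mm or more on either side while it lies in the rest.
- hook_handle (a point): Centre of the hook's black rubber handle: 100 mm long (hook x), 22 mm wide, 30 mm high, 88 mm behind the throat seat on hook x, at y = 0, 15 mm above the underside. At the pin only the handle can be gripped: the clamp's arm hangs over the place where the heel then is.
- hook_throat (a point): Seat in the throat of the jaw, 9 mm above the underside. From here, in hook axes: the throat is a slot from x = -13 to +13 mm, closed by the back bar at y = +9 mm, open to -y; its prongs (12 mm thick on the handle side, 14 mm bill in front) end at y = -37 mm. The pin touches the back bar at y = +3 mm and must get to about y = -2 mm or deeper for the latch to shut.
- hook_latch (a joint): Red sprung latch, a flap 25 mm long, 5 mm thick, closing the throat at hook y = -31 mm, hinged on the handle-side prong. 0 rad = shut; the entering pin swings it inwards (positive, up to 1.5) with 2 to 4 N and it springs back to 0 once the pin is past its end. Open, it lies between pin and handle-side prong: aim the pin 1 to 3 mm towards the bill.
- hitch_pin (a point): Upright 12 mm steel pin on the sled's tongue, at mid-height, 26 mm above the stone. It is free from 10 mm (top of the tongue) to 42 mm, under a red disc head 36 mm across, top at 48 mm: the jaw must come from the side between tongue and head, not from above. -x is the direction in which the sled is drawn; z up. With hook x along this x the hook comes from +y and is pushed to -y.
- slide_bed: Fixed slide with the clamp sled on it; origin on the stone under the pin's place at travel 0, axes as hitch_pin. From the pin: plate and black swing clamp stand at x = 40 mm and beyond, 74 mm high; the clamp's arm hangs over x = -20 to 108, y = 21 to 55 mm, its copper foot 60 mm above the stone, top at 106 mm. Tongue 32 mm wide. Rail and stop at y = 60 to 72 mm are 12 mm high: pass over them.
- rest: Blue fixed rest for the hook, a roofed sleeve 110 mm long, 74 mm wide, 47 mm high (inside 62 mm wide, 42 mm high). Origin on the stone near its middle; +x points out of its open end, which is 46 mm ahead of the origin. The handle leaves it only by being drawn out along +x (about 110 mm).
- sled (a joint): Travel of the sled on its slide, 0 at the back to 0.070 m at the front stop; it moves along -x of hitch_pin with about 3 to 5 N and stays where it is left. It starts within 12 mm of the back.
- hammer_mid (a point): Bystander: copper-faced dead blow hammer, orange handle, about 240 mm long, lying; middle of its handle.
- jack_screw_mid (a point): Bystander: bright steel jack screw standing, 48 mm across, 88 mm high; its centre.
- step_jaw_a_mid (a point): Bystander: aluminium step jaw 80 x 45 x 46 mm; its centre.
- step_jaw_b_mid (a point): Bystander: the other aluminium step jaw, the same; its centre.
Not all that is in view belongs to the job. Of the things that look like the hook, take the one that is farthest from the robot's base at the start.

How it is judged:
By the outcome, as a careful person would: the job done as asked, in the order asked, and still so for the second after the job is handed in, with the robot touching nothing.
It also fails if it takes over 66 s, if anything falls off the work surface, if the arm or the gripper's body presses on something with over 40 N, if the wrist force passes 120 N, or if a joint passes its speed limit or range.

ROBOT

A 6-joint arm with a two-finger parallel gripper is mounted at the origin on the work surface. World frame = base frame: x ahead of the robot, y to its left, z up, the work surface at z = 0. Lengths are in m, angles in degrees, forces in N, time in s.
With the tool pointing down it reaches from about 0.4 to 0.825 m from the base axis. Payload 7 kg.
Tool frame: the origin (TCP) lies between the finger pads; the fingertips stand ctrl.nose_length ahead of it and the grasp point (between the pads) lies 2 mm behind it (ctrl.nose_length is the distance from the TCP to the fingertips, in m); z points along the fingers, y is the line along which they close (so a half turn about z gives the same grasp; the last joint's range is limited). The gripper opens to 88 mm and grips with 3 to 60 N. Pads are 19 mm wide; open, the fingers measure 130 mm over their backs; the gripper's body (78 mm by 193 mm) begins 47 mm behind the grasp point.
Start: joints at [82.97, 20.546, 0.682, 0, -70.136, -16.507], TCP at [0.27, 0.619, 0.244] pointing down, gripper open.
Joint ranges: [-176.03, 176.03], [-82.01, 121.73], [-58.28, 71.71], [-173.87, 95.51], [-174.79, -0.11], [-173.66, 173.66]. Speed limits (degrees/s): [136.94, 136.94, 172.46, 180, 180, 180].

INTERFACE

Orientations are given as [roll, pitch, yaw] about the fixed x, y, z axes, in that order (R = Rz(yaw) Ry(pitch) Rx(roll)).
In Python, from plant import ctrl gives the robot as it stands.
- The arm moves only by the tool apply_moves, never from a script. Its argument "commands" is a list of rows, each a list of 3 entries, a list of its own where there are three numbers: the shift along the world's x, y, z in cm, then the turn about the world's z in rad, then the closure, from 0 (fully open) to 1 (shut). In form: [[[x, y, z], turn, jaw], ...]. A call has 1 to 20 rows; each row is the pose to reach, as a shift and turn from the pose commanded when the call began; what a row does not reach only later rows make up. A row lasts 1/12 s, in which the tool goes at most 41.7 mm and 7.16 degrees, less where a joint would pass 70% of its speed; a pose out of reach is approached as far as the arm can. A call with a gripper value outside its range is refused whole. The fingers move at their own pace and stop on an object; the grip force is fixed at half the most. Time passes only in rows, so rows that repeat a pose let the fingers close. It gives the time, the measured TCP pose, the force, the opening and the grip force at its end, in the units of the state.
- ctrl.get_obs(): the state, without advancing time (a new reading comes with each control period).
- ctrl.snapshot(name): name is "side" or "top"; returns a dict with "img" (384x512x3 uint8, red, green, blue), "fx", "fy", "cx", "cy" (pixels), "T" (4x4, takes a point from camera to world coordinates). Camera axes: x right, y up, looking along -z (the intrinsics and any distortion apply to the point x, -y, -z); pixel columns grow to the right and rows downward; lengths in m; the calibration is good to about 2 mm. A picture is of the moment at which its call begins. There is no depth.
- ctrl.close_job(): hands the job in; it is judged then, once.
Trained networks look in a picture, given as the dict that the camera call returned (one of the last four; its "shot" number tells which), for a name from the list of things; names that differ only in an ending like _2 or _b are one class to them, and where a whole thing is asked for, a point or a joint stands for the part that bears it (a point fixed in the world has none). Each returns a list of dicts, best first, with "score" (0 to 1); they miss things now and then, are a little off and sometimes report something else, mostly with a low value. They report only what shows in the picture. A call takes as long as a camera call. They do not tell look-alikes from the thing itself.
- ctrl.search_frame(picture, target): "at" ([column, row] in pixels, amid what is visible of it).
- ctrl.spot_point(picture, target): "at" ([column, row] in pixels: a listed point, or the origin of a listed thing).
The state is a dict: "clock": time; "joint_pos": joint angles; "qvel": joint speeds; "tau": joint torques, N m; "tool_pos": TCP position; "orientation": TCP orientation; "force": force on the tool from outside, world axes, zero at the start; "moment": the same for the moment, N m; "opening": finger opening in m; "gripper_force": force on a finger pad.
Only numpy, scipy, OpenCV 4.12 (cv2) and the standard library are available. Lean on these libraries where they do the work, as an engineer would, in place of code of your own. Each camera call takes 0.05 s, during which the arm holds its last target. There are 200 camera calls.

## Working session

There is one attempt and no reset: what is moved stays moved. The work goes in short steps, Python scripts to look and compute and a tool call to move; the robot and the scene stay as the last step left them, time stands still between calls to the robot, and variables do not carry over. Pictures are saved under pics/ and viewed, at most 10 in all, crops included, and the job is handed in when it is done.

Besides the shell and the picture viewer there is one more tool, called after "Request:" by a JSON object that holds its "api" and its "payload", one argument or row to a line. apply_moves: Moves the arm, as the interface text tells. Its arguments: {"type":"object","properties":{"commands":{"type":"array"}},"required":["commands"]}

```bash
mkdir -p pics; ls; cat > h.py <<'E'
import numpy as np,cv2
from plant import ctrl
def ray(s,px):
    K=np.array([[s['fx'],0,s['cx']],[0,s['fy'],s['cy']],[0,0,1]],float)
    D=np.array(s.get('dist',[0,0,0,0,0]),float)
    u=cv2.undistortPoints(np.array([[px]],float),K,D)[0,0]
    T=np.array(s['T']);d=T[:3,:3]@np.array([u[0],-u[1],-1.]);return T[:3,3],d
def at_z(s,px,z):
    o,d=ray(s,px);return o+d*(z-o[2])/d[2]
def tri(s1,p1,s2,p2):
    A=[];b=[]
    for s,p in((s1,p1),(s2,p2)):
        o,d=ray(s,p);d=d/np.linalg.norm(d);P=np.eye(3)-np.outer(d,d);A.append(P);b.append(P@o)
    return np.linalg.lstsq(np.vstack(A),np.hstack(b),rcond=None)[0]
def proj(s,p):
    T=np.array(s['T']);q=T[:3,:3].T@(np.array(p)-T[:3,3]);q=q/-q[2]
    return np.array([s['cx']+s['fx']*q[0],s['cy']-s['fy']*q[1]])
def save(s,n,crop=None,k=1):
    im=s['img'][:,:,::-1]
    if crop: a,b,c,d=crop;im=im[b:d,a:c]
    cv2.imwrite('pics/'+n,cv2.resize(im,None,fx=k,fy=k,interpolation=cv2.INTER_CUBIC))
E
python3 - <<'E'
from h import *
o=ctrl.get_obs();print(o['clock'],o['orientation'],ctrl.nose_length)
S={n:ctrl.snapshot(n) for n in('top','side')}
cv2.imwrite('pics/a.png',np.vstack([S[n]['img'][:,:,::-1] for n in S])[:, :]) 
for n,s in S.items():
    save(s,n+'0.png',None,1.5)
    print(n,[k for k in s if k not in('img','T')],np.array(s['T'])[:3,3],s['fx'])
    for t in['hook_heel','hook_throat','hook_handle','hitch_pin','slide_bed','rest','hook','hammer_mid','jack_screw_mid','step_jaw_a_mid']:
        z={'hook_heel':.015,'hook_throat':.009,'hook_handle':.015,'hitch_pin':.026}.get(t,0)
        for d in ctrl.spot_point(s,t)[:4]: print(t,np.round(d['at'],1),round(d['score'],2),np.round(at_z(s,d['at'],z)[:2],4))
E
```

```text
pics
0.0 [ 1.79903744e+02 -6.81338024e-03 -2.35432075e+01] 0.017
top ['fx', 'fy', 'cx', 'cy', 'shot'] [ 0.49553135 -0.1057288   1.20217455] 422.6117552065768
hook_heel [127.7 259.8] 0.88 [0.3813 0.2212]
hook_heel [131.7 192.4] 0.64 [0.569  0.2176]
hook_heel [257.4 304.3] 0.56 [ 0.2666 -0.1416]
hook_throat [142.  257.5] 0.96 [0.3879 0.1833]
hook_throat [266.  290.2] 0.89 [ 0.3047 -0.165 ]
hook_throat [ 97.2 208. ] 0.59 [0.5232 0.314 ]
hook_throat [278.1 159.5] 0.36 [ 0.6729 -0.1919]
hook_handle [149.5 287.8] 0.97 [0.3057 0.158 ]
hook_handle [292.3 307.2] 0.93 [ 0.2606 -0.2386]
hook_handle [ 98.4 212.7] 0.88 [0.5101 0.3079]
hitch_pin [275.1 161.4] 0.65 [ 0.6648 -0.1824]
slide_bed [276.5 162.8] 0.85 [ 0.6646 -0.1881]
slide_bed [ 98.6 210.7] 0.42 [0.5159 0.3129]
rest [ 97.9 210.7] 0.57 [0.5159 0.3148]
rest [128.1 192.2] 0.19 [0.5703 0.2319]
hook [143.5 255.7] 0.94 [0.3923 0.1815]
hook [265.2 292.7] 0.9 [ 0.2963 -0.1633]
hook [134.  209.3] 0.56 [0.5221 0.2133]
hammer_mid [397.6 241.8] 0.78 [ 0.4468 -0.5372]
step_jaw_a_mid [348.6 183.4] 0.96 [ 0.6103 -0.3959]
side ['fx', 'fy', 'cx', 'cy', 
[... 278 characters left out ...]
 [0.3992 0.1766]
hook_throat [238.3 135.3] 0.55 [0.567  0.2288]
hook_handle [220.2 121.2] 0.91 [0.5124 0.3118]
hook_handle [167.2 153.3] 0.82 [0.321  0.1563]
hook_handle [143.9 252.8] 0.74 [ 0.2553 -0.2395]
hook_handle [228.3 139.1] 0.35 [0.529  0.2045]
hitch_pin [289.5 218.2] 0.71 [ 0.6543 -0.1852]
slide_bed [294.3 222.7] 0.97 [ 0.6714 -0.1819]
rest [221.8 123.3] 0.95 [0.5185 0.3191]
hook [224.6 138.2] 0.74 [0.5188 0.2304]
hook [187.  148.5] 0.58 [0.3861 0.1911]
hook [161.9 233.7] 0.57 [ 0.2999 -0.1696]
hook [285.  284.7] 0.32 [ 0.6016 -0.3764]
hammer_mid [231.  349.6] 0.89 [ 0.4481 -0.5202]
jack_screw_mid [313.1 141.3] 0.6 [0.8226 0.1723]
step_jaw_a_mid [288.3 285.9] 0.65 [ 0.609  -0.3809]
```

View pics/top0.png

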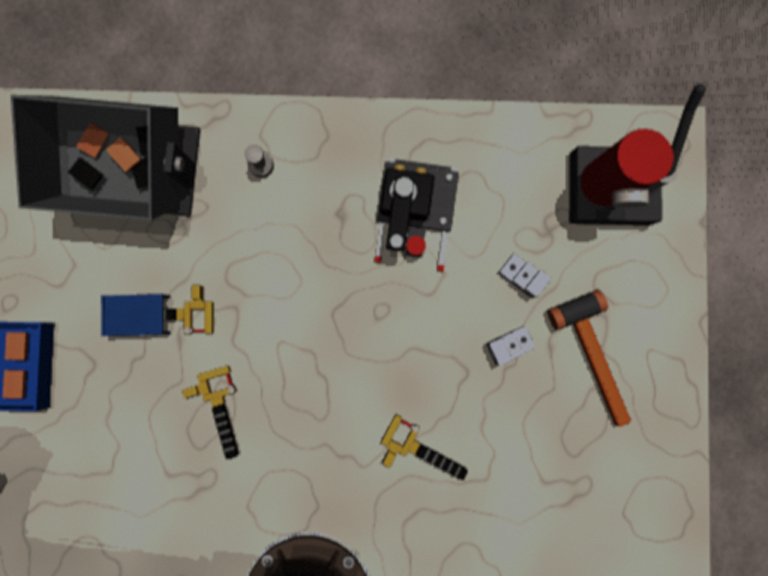

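```bash
python3 - <<'E'
from h import *
s=ctrl.snapshot('side');t=ctrl.snapshot('top')
a=cv2.resize(t['img'][160:260,60:193,::-1],(532,400),interpolation=2)
b=cv2.resize(t['img'][120:220,225:358,::-1],(532,400),interpolation=2)
save(t,'ta.png',(60,150,193,250),6)
save(s,'sb.png',(110,80,400,300),2.7)
E
```

```text
(no output)
```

View pics/ta.png

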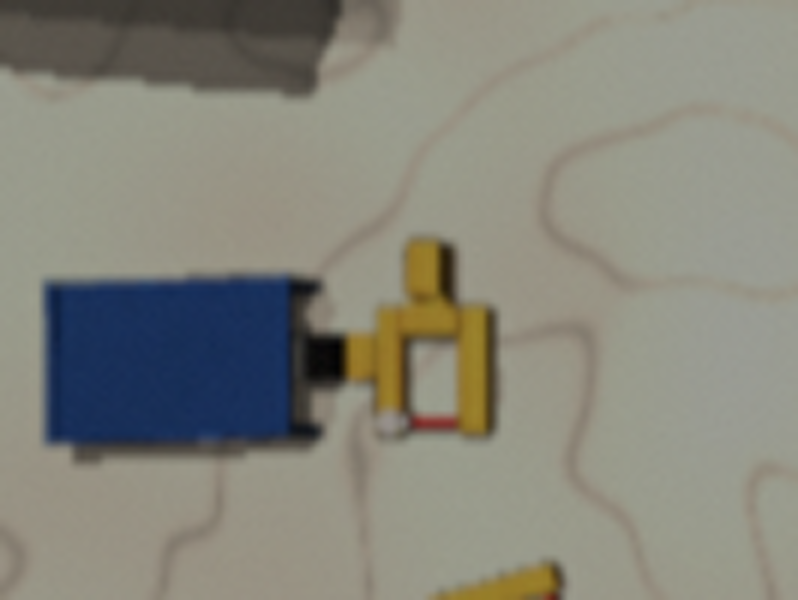

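View pics/sb.png

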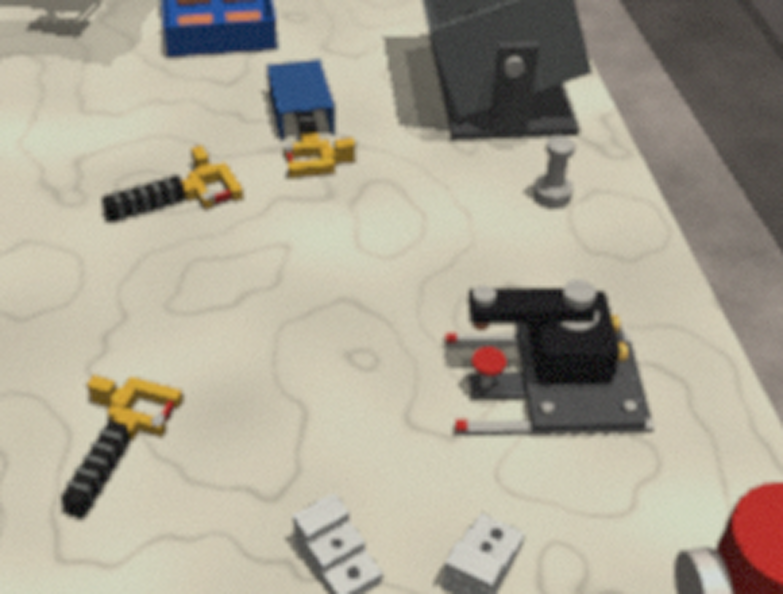

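Three hooks are in view (top image pixels): (132,209) in the blue rest, (142,257) loose on the left, and (266,292) loose near the base. The target is the one in the rest. It is farthest from the base (0.56 m against 0.43 and 0.34), and the crop shows only its jaw and heel (heel at crop 427,268) sticking out. The pin's red head is at about (277,163), with the clamp arm to its left and the rails running toward the robot.

```bash
python3 - <<'E'
from h import *
t=ctrl.snapshot('top');s=ctrl.snapshot('side')
f=lambda u,v,z:np.round(at_z(t,(60+u/6,150+v/6),z),4)
print('jawTL',f(378,306,.018),'TR',f(493,306,.018),'BR',f(493,435,.018),'BL',f(378,435,.018))
print('heel top',f(424,240,.03),f(424,297,.03))
print('rest',f(45,283,.047),f(290,278,.047),f(290,441,.047),f(45,441,.047), 'lip',f(320,287,.0),f(320,435,0))
# red blobs
for n,c in(('top',t),('side',s)):
    hsv=cv2.cvtColor(c['img'],cv2.COLOR_RGB2HSV)
    m=(((hsv[...,0]<6)|(hsv[...,0]>174))&(hsv[...,1]>150)&(hsv[...,2]>70)).astype(np.uint8)
    k,l,st,ce=cv2.connectedComponentsWithStats(m)
    for i in range(1,k):
        if st[i,4]>3: print(n,ce[i].round(1),st[i], at_z(c,ce[i],.048).round(4),at_z(c,ce[i],.012).round(4))
E
```

```text
jawTL [0.5442 0.24   0.018 ] TR [0.5454 0.1867 0.018 ] BR [0.4855 0.1844 0.018 ] BL [0.4843 0.2376 0.018 ]
heel top [0.5747 0.2167 0.03  ] [0.5483 0.2156 0.03  ]
rest [0.55   0.3823 0.047 ] [0.5548 0.2719 0.047 ] [0.481  0.2687 0.047 ] [0.4785 0.3788 0.047 ] lip [0.5533 0.273  0.    ] [0.4835 0.27   0.    ]
top [429.8 104.1] [ 412   86   37   37 1070] [ 0.8332 -0.6098  0.048 ] [ 0.8437 -0.6255  0.012 ]
top [276.6 163.2] [271 157  12  13 130] [ 0.6569 -0.1851  0.048 ] [ 0.6619 -0.1875  0.012 ]
top [251.6 172.4] [250 171   4   4  13] [ 0.6297 -0.117   0.048 ] [ 0.6339 -0.1173  0.012 ]
top [293.4 178.4] [292 177   4   4  13] [ 0.6159 -0.2321  0.048 ] [ 0.6196 -0.236   0.012 ]
top [132. 220.] [129 220   7   1   7] [0.4919 0.2048 0.048 ] [0.4918 0.2145 0.012 ]
top [152.2 252.3] [151 250   3   6  11] [0.4061 0.147  0.048 ] [0.4033 0.1549 0.012 ]
top [270.1 281.6] [268 280   6   4   8] [ 0.3341 -0.1737  0.048 ] [ 0.329  -0.1758  0.012 ]
side [192.  152.5] [190 151   5   4  10] [0.4023 0.1095 0.048 ] [0.4018 0.1532 0.012 ]
side [276.8 204.6] [276 204   3   2   5] [ 0.6241 -0.1493  0.048 ] [ 0.6332 -0.1169  0.012 ]
side [290.7 213.3] [285 209  12  10  95] [ 0.6554 -0.1868  0.048 ] [ 0.6658 -0.1559  0.012 ]
side [172.  230.8] [171 229   3   5   8] [ 0.3322 -0.2032  0.048 ] [ 0.3287 -0.173   0.012 ]
side [280.1 237.1] [279 236   3   3   8] [ 0.6094 -0.264   0.048 ] [ 0.6178 -0.2364  0.012 ]
side [397.1 297.8] [ 364  259   65   82 3005] [ 0.8409 -0.4762  0.048 ] [ 0.8593 -0.4578  0.012 ]
```

Request:
{"api": "apply_moves", "payload": {
  "commands": [
    [[3, -4, 0], 0.12, 0.5],
    [[6, -8, 0], 0.24, 0.5],
    [[9, -12, 0], 0.36, 0.5],
    [[12, -16, 0], 0.41, 0.5],
    [[15, -20, -3], 0.41, 0.5],
    [[18, -24, -6], 0.41, 0.5],
    [[21, -28, -9], 0.41, 0.5],
    [[24, -32, -10], 0.41, 0.5],
    [[27, -36, -10], 0.41, 0.5],
    [[29.2, -39.8, -10], 0.41, 0.5],
    [[29.2, -39.8, -10], 0.41, 0.5],
    [[29.2, -39.8, -10], 0.41, 0.5],
    [[29.2, -39.8, -10], 0.41, 0.5]
  ]
}}

```text
clock: 2.38
tool_pos: [0.5631, 0.2164, 0.1423]
orientation: [179.9, 0.1, -0.2]
force: [-0.4, 1.4, -0.6]
opening: 0.044
gripper_force: 0.0
```

Request:
{"api": "apply_moves", "payload": {
  "commands": [
    [[-0.1, 0, -3], 0.03, 0.5],
    [[-0.1, 0, -6], 0.03, 0.5],
    [[-0.1, 0, -9], 0.03, 0.5],
    [[-0.1, 0, -11], 0.03, 0.5],
    [[-0.1, 0, -12], 0.03, 0.5],
    [[-0.1, 0, -12], 0.03, 0.5],
    [[-0.1, 0, -12], 0.03, 0.75],
    [[-0.1, 0, -12], 0.03, 1],
    [[-0.1, 0, -12], 0.03, 1],
    [[-0.1, 0, -12], 0.03, 1],
    [[-0.1, 0, -12], 0.03, 1],
    [[-0.1, 0, -12], 0.03, 1],
    [[-0.1, 0, -12], 0.03, 1]
  ]
}}

```text
clock: 3.47
tool_pos: [0.561, 0.2209, 0.0248]
orientation: [-180.0, -0.1, 1.7]
force: [-1.6, -1.3, 7.3]
opening: 0.0156
gripper_force: 30.0
```

Request:
{"api": "apply_moves", "payload": {
  "commands": [
    [[0, -0.5, 0.1], 0, 1],
    [[0, -1, 0.1], 0, 1],
    [[0.05, -2, 0.1], 0, 1],
    [[0.1, -3, 0.1], 0, 1],
    [[0.15, -4, 0.1], 0, 1],
    [[0.2, -5, 0.1], 0, 1],
    [[0.2, -6, 0.1], 0, 1],
    [[0.25, -7, 0.1], 0, 1],
    [[0.3, -8, 0.1], 0, 1],
    [[0.3, -9, 0.1], 0, 1],
    [[0.3, -10, 0.1], 0, 1],
    [[0.35, -11, 0.1], 0, 1],
    [[0.4, -12, 0.1], 0, 1],
    [[0.4, -13, 0.1], 0, 1],
    [[0.4, -14, 0.1], 0, 1],
    [[0.4, -14.5, 0.1], 0, 1],
    [[0.4, -14.5, 0.1], 0, 1],
    [[0.4, -14.5, 0.1], 0, 1]
  ]
}}

```text
clock: 4.97
tool_pos: [0.5645, 0.0742, 0.0247]
orientation: [179.9, 0.0, 1.7]
force: [2.8, -5.8, 5.9]
opening: 0.0161
gripper_force: 30.0
```

```bash
python3 - <<'E'
from h import *
t=ctrl.snapshot('top');s=ctrl.snapshot('side')
a=cv2.resize(t['img'][150:250,60:230,::-1],(680,400),interpolation=2)
b=cv2.resize(s['img'][80:180,170:340,::-1],(680,400),interpolation=2)
cv2.imwrite('pics/c.png',cv2.resize(np.vstack([a,b]),(510,600)))
E
```

```text
(no output)
```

View pics/c.png

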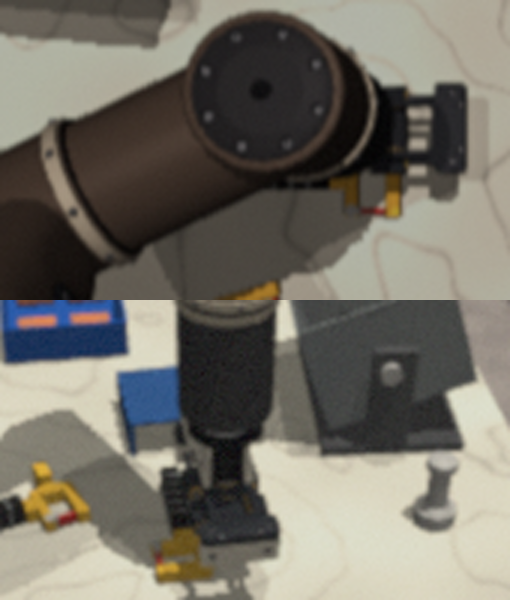

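The hook slid out cleanly. Its jaw shows at crop (375,195), clear of the rest. I'll release it, rise and look.

Request:
{"api": "apply_moves", "payload": {
  "commands": [
    [[0, 0, -0.1], 0, 1],
    [[0, 0, -0.1], 0, 0.7],
    [[0, 0, -0.1], 0, 0.5],
    [[0, 0, -0.1], 0, 0.4],
    [[0, 0, -0.1], 0, 0.4],
    [[0, 0, 2], 0, 0.4],
    [[0, 0, 5], 0, 0.4],
    [[0, 0, 9], -0.1, 0.4],
    [[-1, 3, 11], -0.22, 0.4],
    [[-1.5, 5, 12], -0.34, 0.4],
    [[-2, 7, 12], -0.46, 0.4],
    [[-2.5, 8, 12], -0.58, 0.4],
    [[-3, 9, 12], -0.7, 0.4],
    [[-4, 9, 12], -0.82, 0.4],
    [[-4, 9, 12], -0.94, 0.4],
    [[-4, 9, 12], -1.06, 0.4],
    [[-4, 9, 12], -1.18, 0.4],
    [[-4, 9, 12], -1.3, 0.4],
    [[-4, 9, 12], -1.42, 0.4],
    [[-4, 9, 12], -1.57, 0.4]
  ]
}}

```text
clock: 6.73
tool_pos: [0.5241, 0.1657, 0.1441]
orientation: [179.9, -0.0, -87.2]
force: [-0.1, -0.4, 0.2]
opening: 0.0526
gripper_force: 0.0
```

```bash
python3 - <<'E'
from h import *
t=ctrl.snapshot('top');s=ctrl.snapshot('side')
a=cv2.resize(t['img'][150:250,60:230,::-1],(680,400),interpolation=2)
b=cv2.resize(s['img'][80:180,170:340,::-1],(680,400),interpolation=2)
cv2.imwrite('pics/d.png',cv2.resize(np.vstack([a,b]),(510,600)))
for n,c in(('top',t),('side',s)):
    for k,z in(('hook_heel',.015),('hook_throat',.009),('hook_handle',.015)):
        for d in ctrl.spot_point(c,k)[:3]: print(n,k,np.round(d['at'],1),round(d['score'],2),at_z(c,d['at'],z).round(4))
E
```

```text
top hook_heel [127.  260.9] 0.74 [0.3782 0.223  0.015 ]
top hook_heel [183.7 193.3] 0.68 [0.5699 0.0721 0.015 ]
top hook_heel [259.1 303.5] 0.58 [ 0.2689 -0.1463  0.015 ]
top hook_throat [183.9 207.9] 0.93 [0.5291 0.0711 0.009 ]
top hook_throat [266.6 292.5] 0.86 [ 0.2984 -0.1668  0.009 ]
top hook_throat [140.9 255.7] 0.76 [0.3929 0.1866 0.009 ]
top hook_handle [151.7 210.7] 0.78 [0.519  0.1598 0.015 ]
top hook_handle [149.1 284.1] 0.76 [0.3158 0.1595 0.015 ]
top hook_handle [294.1 307.2] 0.7 [ 0.2607 -0.2436  0.015 ]
side hook_heel [239.7 163.6] 0.96 [0.5502 0.0735 0.015 ]
side hook_heel [146.3 223.9] 0.69 [ 0.2594 -0.1411  0.015 ]
side hook_heel [185.2 135.6] 0.56 [0.3838 0.2436 0.015 ]
side hook_throat [191.  147.8] 0.84 [0.3998 0.1819 0.009 ]
side hook_throat [157.2 227.6] 0.81 [ 0.2883 -0.1535  0.009 ]
side hook_throat [232.2 168.3] 0.67 [0.5243 0.061  0.009 ]
side hook_handle [165.2 155.2] 0.71 [0.3144 0.1475 0.015 ]
side hook_handle [227.1 146.4] 0.7 [0.5203 0.1658 0.015 ]
side hook_handle [146.8 253.7] 0.7 [ 0.2627 -0.2434  0.015 ]
```

View pics/d.png

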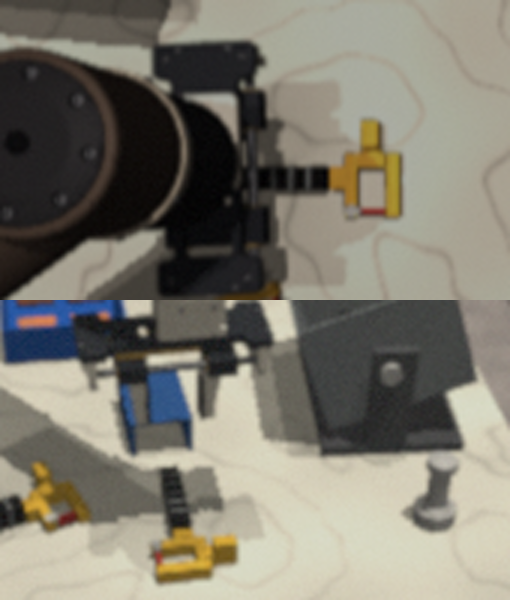

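The hook lies flat in the open: handle at crop (295,178), jaw at (372,185). The gripper is above the handle.

Request:
{"api": "apply_moves", "payload": {
  "commands": [
    [[-0.1, 0, -3], 0, 0.4],
    [[-0.1, 0, -6], 0, 0.4],
    [[-0.1, 0, -9], 0, 0.4],
    [[-0.1, 0, -11], 0, 0.4],
    [[-0.1, 0, -12.1], 0, 0.4],
    [[-0.1, 0, -12.1], 0, 0.5],
    [[-0.1, 0, -12.1], 0, 0.7],
    [[-0.1, 0, -12.1], 0, 1],
    [[-0.1, 0, -12.1], 0, 1],
    [[-0.1, 0, -12.1], 0, 1],
    [[-0.1, 0, -12.1], 0, 1],
    [[-0.1, 0, -12.1], 0, 1]
  ]
}}

```text
clock: 8.13
tool_pos: [0.5237, 0.1661, 0.0246]
orientation: [-180.0, 0.0, -86.9]
force: [-3.1, 1.0, 7.1]
opening: 0.0221
gripper_force: 29.8
```

Request:
{"api": "apply_moves", "payload": {
  "commands": [
    [[0, 0, 1.5], 0, 1],
    [[0, 0, 3], 0, 1],
    [[0, 0, 5], 0, 1],
    [[0, 0, 7], 0.1, 1],
    [[0, -1, 9], 0.2, 1],
    [[0, -2, 10], 0.32, 1],
    [[0.5, -4, 10], 0.44, 1],
    [[1, -6, 10], 0.56, 1],
    [[1.5, -8, 10], 0.68, 1],
    [[2, -10, 10], 0.8, 1],
    [[2.5, -12, 10], 0.92, 1],
    [[3, -14, 10], 1.04, 1],
    [[3.5, -16, 10], 1.16, 1],
    [[4, -18, 10], 1.28, 1],
    [[4.6, -20, 10], 1.39, 1],
    [[5.2, -21.6, 10], 1.39, 1],
    [[5.2, -22.6, 10], 1.39, 1],
    [[5.2, -22.6, 10], 1.39, 1]
  ]
}}

```text
clock: 9.63
tool_pos: [0.5747, -0.0619, 0.1229]
orientation: [180.0, 0.1, -7.4]
force: [-0.3, 0.6, -4.0]
opening: 0.0218
gripper_force: 30.0
```

```bash
python3 - <<'E'
from h import *
t=ctrl.snapshot('top');s=ctrl.snapshot('side')
a=cv2.resize(t['img'][110:230,180:350,::-1],(595,420),interpolation=2)
b=cv2.resize(s['img'][110:290,170:390,::-1],(595,487),interpolation=2)
cv2.imwrite('pics/e.png',cv2.resize(np.vstack([a,b]),(393,600)))
for n,c in(('top',t),('side',s)):
    for k,z in(('hook_heel',.115),('hook_throat',.109),('hook_handle',.115)):
        for d in ctrl.spot_point(c,k)[:2]: print(n,k,np.round(d['at'],1),round(d['score'],2),at_z(c,d['at'],z).round(4))
save(t,'et.png',(190,130,310,220),6.5);save(s,'es.png',(200,120,340,225),5.7)
E
```

```text
top hook_heel [259.1 305.1] 0.95 [ 0.284  -0.1429  0.115 ]
top hook_throat [139.3 257.5] 0.85 [0.3968 0.166  0.109 ]
top hook_throat [267.5 290.6] 0.81 [ 0.3198 -0.1639  0.109 ]
top hook_handle [295.7 307.8] 0.85 [ 0.279 -0.236  0.115]
top hook_handle [149.3 286.2] 0.73 [0.3257 0.1364 0.115 ]
side hook_heel [284.1 158.1] 0.95 [ 0.6652 -0.0324  0.115 ]
side hook_heel [147.7 222.3] 0.79 [ 0.2804 -0.2241  0.115 ]
side hook_throat [189.  145.1] 0.96 [0.3961 0.0714 0.109 ]
side hook_throat [285.9 171.7] 0.81 [ 0.6596 -0.0838  0.109 ]
side hook_handle [166.8 154.6] 0.92 [0.3304 0.0286 0.115 ]
side hook_handle [143.  255.2] 0.57 [ 0.2715 -0.3225  0.115 ]
```

View pics/es.png

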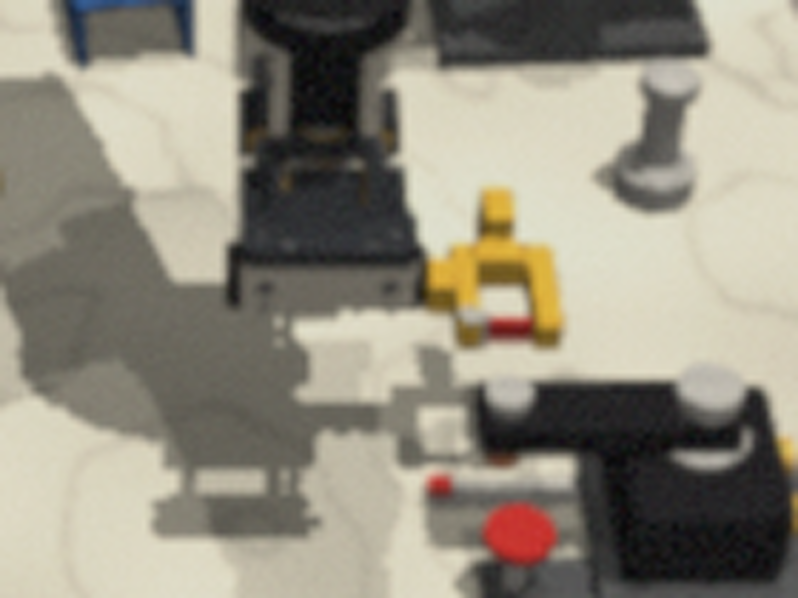

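The hook hangs level, with jaw at crop (508,290) and heel at (497,210). It is on the +y side of the clamp arm. I'll lower it here to pin height.

Request:
{"api": "apply_moves", "payload": {
  "commands": [
    [[0, 0.3, -3], 0, 1],
    [[0, 0.3, -5.5], 0, 1],
    [[0, 0.3, -7.3], 0, 1],
    [[0, 0.3, -8.1], 0, 1],
    [[0, 0.3, -8.1], 0, 1],
    [[0, 0.3, -8.1], 0, 1]
  ]
}}

```text
clock: 10.53
tool_pos: [0.576, -0.057, 0.0429]
orientation: [180.0, -0.0, -7.2]
force: [-0.3, 0.4, -3.5]
opening: 0.0219
gripper_force: 30.0
```

```bash
cat > ov.py <<'E'
from h import *
import sys
t=ctrl.snapshot('top');s=ctrl.snapshot('side');o=ctrl.get_obs();p=o['tool_pos']
a=np.radians(-7.1);ex=np.array([np.cos(a),np.sin(a),0]);ey=np.array([-np.sin(a),np.cos(a),0]);ez=np.array([0,0,1.])
u=p[2]-.0246
y=np.radians(o['orientation'][2]);hx=np.array([np.cos(y),np.sin(y),0]);hy=np.array([-np.sin(y),np.cos(y),0])
th=np.array([p[0],p[1],u])+hx*.093
P=np.array([.656,-.186,0])
d=th-P;print(o['clock'],'TCP',p.round(4),o['orientation'][2],'F',o['force'],'throat rel pin (slide)',(d@ex).round(4),(d@ey).round(4),'under',round(u,4))
def draw(c,name,crop,k):
    x0,y0,x1,y1=crop;im=cv2.resize(c['img'][y0:y1,x0:x1,::-1],None,fx=k,fy=k,interpolation=2)
    q=lambda X:tuple(int(v) for v in (proj(c,X)+.5-[x0,y0])*k)
    out=[(-25,-37),(-25,23),(27,23),(27,-37),(13,-37),(13,9),(-13,9),(-13,-37)]
    L=[q(th+hx*i/1e3+hy*j/1e3+ez*.018) for i,j in out]
    cv2.polylines(im,[np.array(L)],True,(255,0,255),1)
    H=[q(th+hx*i/1e3+hy*j/1e3+ez*.03) for i,j in((-8,27),(8,27),(8,53),(-8,53))]
    cv2.polylines(im,[np.array(H)],True,(255,255,0),1)
    C=[q(P+.018*(np.cos(v)*ex+np.sin(v)*ey)+ez*.048) for v in np.linspace(0,6.28,24)]
    cv2.polylines(im,[np.array(C)],True,(0,255,0),1)
    return im
A=draw(t,'',(200,140,320,205),6.5);B=draw(s,'',(230,150,350,225),6.5)
n=sys.argv[1];cv2.imwrite('pics/'+n,cv2.resize(np.vstack([A,B]),(514,600)))
E
python3 ov.py f.png
```

```text
10.6333 TCP [ 0.5767 -0.0569  0.044 ] -7.175884289893281 F [ 0.35331617  0.09301634 -3.6604862 ] throat rel pin (slide) -0.0016 0.1182 under 0.0194
```

View pics/f.png

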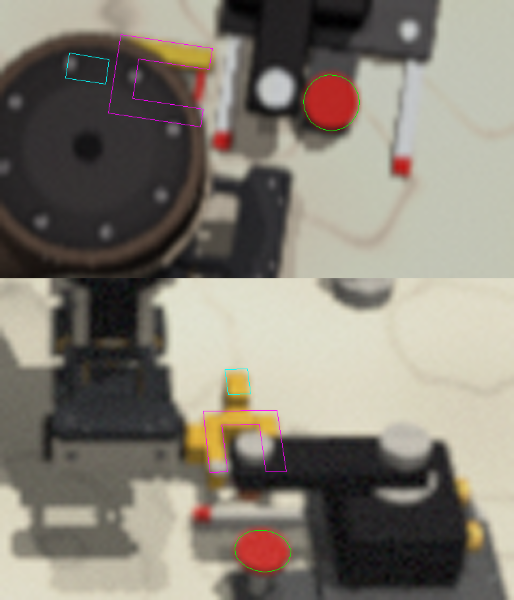

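The model overlay fits the jaw, heel (top-view bill edge at 175,50; side-view heel at 237,382) and pin head (331,102 / 262,551) within about 1–2 px. I'll slide it in toward the pin.

Request:
{"api": "apply_moves", "payload": {
  "commands": [
    [[-0.12, -1, 0], 0, 1],
    [[-0.25, -2, 0], 0, 1],
    [[-0.37, -3, 0], 0, 1],
    [[-0.5, -4, 0], 0, 1],
    [[-0.62, -5, 0], 0, 1],
    [[-0.75, -6, 0], 0, 1],
    [[-0.85, -6.8, 0], 0, 1],
    [[-0.9, -7.2, 0], 0, 1],
    [[-0.9, -7.2, 0], 0, 1],
    [[-0.9, -7.2, 0], 0, 1]
  ]
}}

```text
clock: 11.47
tool_pos: [0.5665, -0.1295, 0.0425]
orientation: [180.0, 0.0, -7.2]
force: [0.6, 0.4, -4.6]
opening: 0.0218
gripper_force: 30.0
```

```bash
python3 ov.py g.png
```

```text
11.5667 TCP [ 0.5667 -0.1289  0.0425] -7.193009153688232 F [ 0.4223525  -0.64949804 -4.76708281] throat rel pin (slide) -0.0027 0.0455 under 0.0179
```

View pics/g.png

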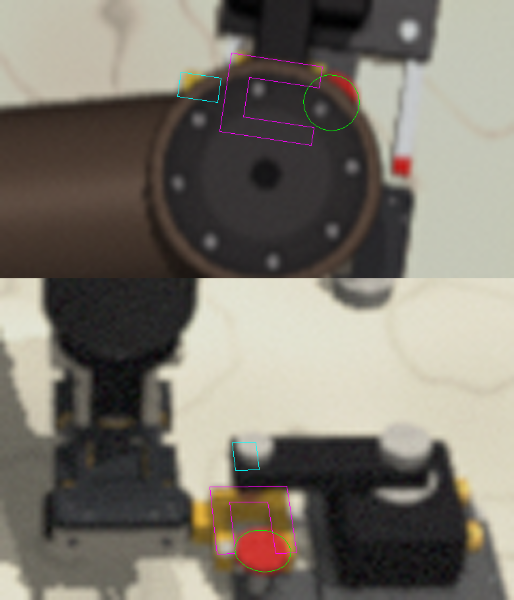

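Aligned: the jaw lies beside the pin head at (263,551) and under the clamp arm. I'll push on slowly, watching the force.

Request:
{"api": "apply_moves", "payload": {
  "commands": [
    [[0.0, -0.4, 0], 0, 1],
    [[-0.05, -0.8, 0], 0, 1],
    [[-0.1, -1.2, 0], 0, 1],
    [[-0.15, -1.6, 0], 0, 1],
    [[-0.2, -2, 0], 0, 1],
    [[-0.25, -2.4, 0], 0, 1],
    [[-0.3, -2.8, 0], 0, 1],
    [[-0.35, -3.2, 0], 0, 1],
    [[-0.4, -3.6, 0], 0, 1],
    [[-0.4, -3.6, 0], 0, 1]
  ]
}}

```text
clock: 12.4
tool_pos: [0.5617, -0.1663, 0.0424]
orientation: [180.0, 0.1, -7.3]
force: [-3.0, -1.3, -4.2]
opening: 0.0216
gripper_force: 30.0
```

Request:
{"api": "apply_moves", "payload": {
  "commands": [
    [[-0.05, -0.3, 0], 0, 1],
    [[-0.08, -0.6, 0], 0, 1],
    [[-0.1, -0.8, 0], 0, 1],
    [[-0.12, -1.0, 0], 0, 1],
    [[-0.15, -1.2, 0], 0, 1],
    [[-0.15, -1.3, 0], 0, 1],
    [[-0.15, -1.3, 0], 0, 1],
    [[-0.15, -1.3, 0], 0, 1]
  ]
}}

```text
clock: 13.07
tool_pos: [0.5618, -0.1774, 0.0428]
orientation: [-180.0, -0.1, -7.1]
force: [0.7, 5.8, -3.0]
opening: 0.0219
gripper_force: 30.1
```

```bash
python3 ov.py h.png
```

```text
13.1667 TCP [ 0.5618 -0.1773  0.0427] -7.131827348943514 F [ 0.20529546  5.49237598 -2.86859804] throat rel pin (slide) -0.0016 -0.0031 under 0.0181
```

View pics/h.png

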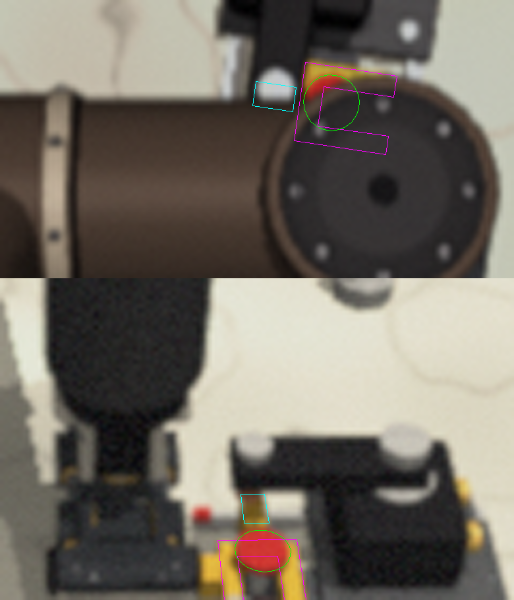

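The pin is seated: reaction is 5.8 N and the throat is 3 mm past the pin axis. I'll check the latch by its colour.

```bash
cat > lt.py <<'E'
from h import *
s=ctrl.snapshot('side');o=ctrl.get_obs();p=o['tool_pos']
y=np.radians(o['orientation'][2]);hx=np.array([np.cos(y),np.sin(y),0]);hy=np.array([-np.sin(y),np.cos(y),0])
th=np.array([p[0],p[1],p[2]-.0246])+hx*.093
for i,j in((-10,-31),(-5,-31),(0,-31),(5,-31),(10,-31),(0,-20),(-10,-10),(19,-20),(-19,-20)):
    q=proj(s,th+hx*i/1e3+hy*j/1e3+np.array([0,0,.011]));print((i,j),q.round(1),s['img'][int(q[1]+.5),int(q[0]+.5)])
r=s['img'].astype(int);m=((r[...,0]>100)&(r[...,1]<70)&(r[...,2]<70)).astype(np.uint8);m[:,:255]=0;m[:180]=0;m[:,320:]=0;m[255:]=0
k,l,st,ce=cv2.connectedComponentsWithStats(m)
for i in range(1,k): print(ce[i].round(1),st[i])
E
python3 lt.py
```

```text
(-10, -31) [287.3 227.1] [144 123 107]
(-5, -31) [289.1 227.1] [149  50  44]
(0, -31) [290.9 227.1] [150  37  37]
(5, -31) [292.8 227. ] [153  46  43]
(10, -31) [294.6 227. ] [137  61  40]
(0, -20) [290.5 224. ] [71 62 61]
(-10, -10) [286.5 221.2] [74 68 51]
(19, -20) [297.4 223.9] [223 181  63]
(-19, -20) [283.6 224.1] [208 188 147]
[288. 201.] [288 201   1   1   1]
[277.  205.5] [276 205   3   2   6]
[290.4 213.6] [285 209  12  10  94]
[291.9 226.8] [288 225   8   5  30]
[280.2 237.8] [279 236   3   4   8]
```

The latch is shut: a red band spans the mouth at hook y = -31 mm. I'll ease off the side press and draw.

Request:
{"api": "apply_moves", "payload": {
  "commands": [
    [[0, 0.3, 0], 0, 1],
    [[-0.4, 0.35, 0], 0, 1],
    [[-0.8, 0.4, 0], 0, 1],
    [[-1.2, 0.45, 0], 0, 1],
    [[-1.6, 0.5, 0], 0, 1],
    [[-2, 0.55, 0], 0, 1],
    [[-2.4, 0.6, 0], 0, 1],
    [[-2.8, 0.65, 0], 0, 1],
    [[-3.2, 0.7, 0], 0, 1],
    [[-3.6, 0.75, 0], 0, 1],
    [[-4, 0.8, 0], 0, 1],
    [[-4.4, 0.85, 0], 0, 1],
    [[-4.8, 0.9, 0], 0, 1],
    [[-5.2, 0.95, 0], 0, 1],
    [[-5.6, 1, 0], 0, 1],
    [[-5.9, 1.05, 0], 0, 1],
    [[-5.9, 1.05, 0], 0, 1]
  ]
}}

```text
clock: 14.63
tool_pos: [0.5007, -0.1677, 0.0424]
orientation: [180.0, 0.1, -7.2]
force: [0.7, 0.6, -3.2]
opening: 0.0217
gripper_force: 30.0
```

```bash
cat > pn.py <<'E'
from h import *
o=ctrl.get_obs();print(o['clock'],o['tool_pos'].round(4) if hasattr(o['tool_pos'],'round') else o['tool_pos'],o['force'])
for n in('side','top'):
    c=ctrl.snapshot(n);r=c['img'].astype(int);m=((r[...,0]>100)&(r[...,1]<70)&(r[...,2]<70)).astype(np.uint8)
    k,l,st,ce=cv2.connectedComponentsWithStats(m)
    for i in range(1,k):
        X=at_z(c,ce[i],.048)
        if st[i,4]>5 and .5<X[0]<.7 and -.3<X[1]<-.08: print(n,ce[i].round(1),st[i,2:],X.round(4),'travel from .656,-.186:',round(float((X[:2]-[.656,-.186])@[-.992,.124]),4))
E
python3 pn.py
```

```text
14.6333 [ 0.5007 -0.1677  0.0424] [ 0.69965125  0.592308   -3.18345446]
side [277.  205.5] [3 2 6] [ 0.6239 -0.1528  0.048 ] travel from .656,-.186: 0.0359
side [270.1 214.1] [12 11 94] [ 0.5986 -0.1815  0.048 ] travel from .656,-.186: 0.0575
side [269.4 226.8] [ 7  5 29] [ 0.5883 -0.2259  0.048 ] travel from .656,-.186: 0.0622
side [280.3 238. ] [3 3 7] [ 0.6092 -0.2668  0.048 ] travel from .656,-.186: 0.0364
top [251.5 172.3] [ 4  4 12] [ 0.6298 -0.1167  0.048 ] travel from .656,-.186: 0.0346
top [273.9 183.6] [ 13  14 127] [ 0.6002 -0.1787  0.048 ] travel from .656,-.186: 0.0562
top [293.1 178.4] [ 3  4 11] [ 0.6159 -0.2313  0.048 ] travel from .656,-.186: 0.0341
top [284.7 187.8] [ 2  8 12] [ 0.5893 -0.2086  0.048 ] travel from .656,-.186: 0.0634
```

Request:
{"api": "apply_moves", "payload": {
  "commands": [
    [[-0.2, 0.03, 0], 0, 1],
    [[-0.4, 0.05, 0], 0, 1],
    [[-0.6, 0.07, 0], 0, 1],
    [[-0.8, 0.1, 0], 0, 1],
    [[-0.9, 0.11, 0], 0, 1],
    [[-0.9, 0.11, 0], 0, 1]
  ]
}}

```text
clock: 15.23
tool_pos: [0.4926, -0.1666, 0.0426]
orientation: [180.0, 0.0, -7.2]
force: [1.3, -0.9, -5.2]
opening: 0.0219
gripper_force: 30.0
```

```bash
python3 pn.py
```

```text
15.2333 [ 0.4926 -0.1666  0.0426] [ 1.25309547 -0.94006048 -5.16704082]
side [277.1 205.1] [3 3 8] [ 0.6246 -0.1514  0.048 ] travel from .656,-.186: 0.0355
side [267.1 214.2] [12 11 94] [ 0.5905 -0.1809  0.048 ] travel from .656,-.186: 0.0656
side [266.2 226.7] [ 7  5 31] [ 0.5798 -0.2244  0.048 ] travel from .656,-.186: 0.0708
side [281.2 237.5] [ 5  4 14] [ 0.6119 -0.2656  0.048 ] travel from .656,-.186: 0.0338
top [251.2 172.3] [ 4  4 12] [ 0.6298 -0.116   0.048 ] travel from .656,-.186: 0.0347
top [293.2 177.8] [ 4  5 15] [ 0.6175 -0.2315  0.048 ] travel from .656,-.186: 0.0326
top [273.6 186.6] [ 13  14 128] [ 0.5919 -0.1782  0.048 ] travel from .656,-.186: 0.0645
top [284.4 189.1] [ 2  6 10] [ 0.5858 -0.2079  0.048 ] travel from .656,-.186: 0.0669
```

Request:
{"api": "apply_moves", "payload": {
  "commands": [
    [[-0.15, 0.02, 0], 0, 1],
    [[-0.3, 0.04, 0], 0, 1],
    [[-0.45, 0.06, 0], 0, 1],
    [[-0.6, 0.08, 0], 0, 1],
    [[-0.7, 0.1, 0], 0, 1],
    [[-0.7, 0.1, 0], 0, 1]
  ]
}}

```text
clock: 15.83
tool_pos: [0.4918, -0.1657, 0.0443]
orientation: [-180.0, -0.6, -7.1]
force: [13.2, -4.0, -8.5]
opening: 0.0218
gripper_force: 30.0
```

```bash
python3 pn.py
```

```text
15.8333 [ 0.4918 -0.1657  0.0443] [13.24452506 -4.02230836 -8.50155204]
side [277.1 205.3] [3 3 7] [ 0.6245 -0.1521  0.048 ] travel from .656,-.186: 0.0355
side [267.  214.2] [11 11 95] [ 0.5902 -0.1808  0.048 ] travel from .656,-.186: 0.0659
side [265.6 226.8] [ 8  5 30] [ 0.5783 -0.2244  0.048 ] travel from .656,-.186: 0.0723
side [280.8 237.5] [ 4  4 13] [ 0.611  -0.2656  0.048 ] travel from .656,-.186: 0.0348
top [251.2 172.3] [ 4  4 12] [ 0.6298 -0.116   0.048 ] travel from .656,-.186: 0.0347
top [293.2 178.1] [ 4  5 13] [ 0.6167 -0.2314  0.048 ] travel from .656,-.186: 0.0333
top [273.6 186.6] [ 13  14 130] [ 0.592  -0.1782  0.048 ] travel from .656,-.186: 0.0644
top [284.4 189.5] [ 2  7 11] [ 0.5848 -0.2078  0.048 ] travel from .656,-.186: 0.0679
```

The sled is at its stop: force rose to 13 N with no more travel. I'll unload, lower the jaw onto the tongue, release and rise.

Request:
{"api": "apply_moves", "payload": {
  "commands": [
    [[0.3, -0.04, 0], 0, 1],
    [[0.7, -0.1, 0], 0, 1],
    [[0.7, -0.1, -0.3], 0, 1],
    [[0.7, -0.1, -0.6], 0, 1],
    [[0.7, -0.1, -0.8], 0, 1],
    [[0.7, -0.1, -0.8], 0, 0.7],
    [[0.7, -0.1, -0.8], 0, 0.5],
    [[0.7, -0.1, -0.8], 0, 0.4],
    [[0.7, -0.1, -0.8], 0, 0.4],
    [[0.7, -0.1, -0.8], 0, 0.4],
    [[0.7, -0.1, 1], 0, 0.4],
    [[0.7, -0.1, 4], 0, 0.4],
    [[0.7, -0.1, 8], 0, 0.4],
    [[0.7, -0.1, 12], 0, 0.4],
    [[0, 2, 15], 0, 0.4],
    [[-1, 6, 16], 0, 0.4],
    [[-2, 10, 16], 0, 0.4],
    [[-3, 14, 16], 0, 0.4],
    [[-3, 16, 16], 0, 0.4],
    [[-3, 16, 16], 0, 0.4]
  ]
}}

```text
clock: 17.6
tool_pos: [0.4559, -0.0025, 0.2034]
orientation: [-179.9, -0.1, -7.0]
force: [0.1, -0.3, -0.4]
opening: 0.0526
gripper_force: 0.0
```

```bash
python3 pn.py; python3 - <<'E'
from h import *
t=ctrl.snapshot('top');s=ctrl.snapshot('side')
a=cv2.resize(t['img'][130:240,215:345,::-1],(650,550),interpolation=2)[:, :]
b=cv2.resize(s['img'][160:270,220:350,::-1],(650,550),interpolation=2)
cv2.imwrite('pics/z.png',cv2.resize(np.hstack([a,b]),(800,338)))
E
```

```text
17.6 [ 0.4559 -0.0025  0.2034] [ 0.12994738 -0.31548911 -0.38934518]
side [277.  204.7] [3 3 7] [ 0.6245 -0.1499  0.048 ] travel from .656,-.186: 0.0357
side [267.1 214. ] [12 11 97] [ 0.5906 -0.1802  0.048 ] travel from .656,-.186: 0.0656
side [265.6 229.4] [ 8  4 27] [ 0.5767 -0.2333  0.048 ] travel from .656,-.186: 0.0728
side [280.7 237.5] [ 4  4 14] [ 0.6107 -0.2654  0.048 ] travel from .656,-.186: 0.0351
top [251.  172.2] [ 3  4 10] [ 0.6302 -0.1153  0.048 ] travel from .656,-.186: 0.0344
top [293.2 178.1] [ 4  5 13] [ 0.6167 -0.2314  0.048 ] travel from .656,-.186: 0.0333
top [273.5 186.5] [ 13  14 133] [ 0.5922 -0.1779  0.048 ] travel from .656,-.186: 0.0643
top [284.3 190.7] [ 3  7 10] [ 0.5814 -0.2077  0.048 ] travel from .656,-.186: 0.0713
```

View pics/z.png

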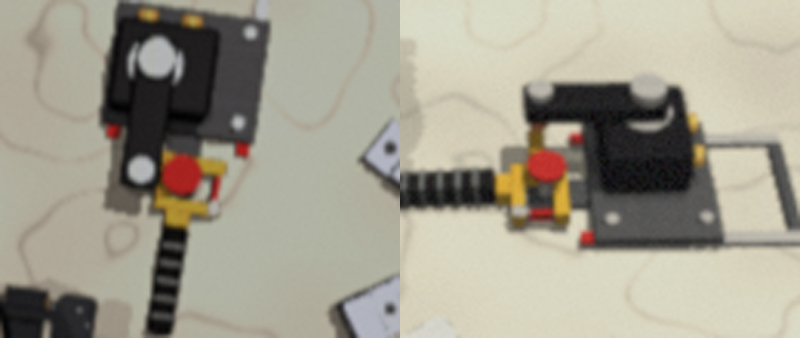

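The picture shows the plate against the red stops (112,132 / 242,150). The hook is on the pin at (182,175) with the latch shut at (540,213), and the gripper is clear.

```bash
python3 -c "
from plant import ctrl
print(ctrl.close_job())"
```

```text
the job is handed in; nothing more can be done
None
```

The job is handed in at about 18 s on the clock: the hook is hitched on the pin with its latch shut, the sled is at its front stop, and the gripper has let go and is clear.

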